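Nest the filter cones back into their set

ROBOT

A 7-joint arm with a two-finger parallel gripper is mounted at the origin on the work surface. World frame = base frame: x ahead of the robot, y to its left, z up, the work surface at z = 0. Lengths are in m, angles in rad, forces in N, time in s.
With the tool pointing down it reaches from about 0.425 to 1.025 m from the base axis. Payload 3.6 kg.
Tool frame: the origin (TCP) lies between the finger pads; the fingertips stand 25 mm ahead of it and the grasp point (between the pads) lies 6 mm ahead of it; z points along the fingers, y is the line along which they close (so a half turn about z gives the same grasp; the last joint's range is limited). The gripper opens to 85 mm and grips with 20 to 120 N. Pads are 22 mm wide; open, the fingers measure 114 mm over their backs; the gripper's body (76 mm by 85 mm) begins 54 mm behind the grasp point. The pads swing forward as they close: fully open they stand 13 mm farther back than shut.
Start: joints at [-1.308, 0.591, 0.048, 1.609, -0.033, 0.943, -0.034], TCP at [0.253, 0.68, 0.256] pointing down, gripper open.
Joint ranges: [-2.69, 2.69], [-0.47, 2.24], [-1.27, 1.36], [0.19, 2.51], [-1.53, 4.68], [0.08, 2.07], [-3.09, 3.09]. Speed limits (rad/s): [2.57, 2.57, 3.14, 3.14, 3.14, 3.14, 3.14].

INTERFACE

Orientations are given as a unit quaternion [w, x, y, z].
In Python, from rig import get_obs, read_camera, hand_in gives the robot as it stands. The module is installed in compiled form; this text tells all that it offers.
- The arm moves only by the tool carry_out, never from a script. Its argument "targets" is a list of rows, each an object of numbers: "grip": the finger opening in m, from 0 to 0.0854; "tx", "ty", "tz": the shift along the world's x, y, z in m; "turn": the turn about the world's z in degrees. In form: [{"grip": .., "tx": .., "ty": .., "tz": .., "turn": ..}, ...]. A call has exactly 5 rows; each row shifts and turns the commanded pose from where the row before left it; what a row does not reach is not made up. A row lasts 1/10 s, in which the tool goes at most 50 mm and 8.59 degrees, less where a joint would pass 70% of its speed; a pose out of reach is approached as far as the arm can. A call with a gripper value outside its range is refused whole. The fingers move at their own pace and stop on an object; "force" is the grip in N (left out, the last holds). Time passes only in rows, so rows that do not move let the fingers close, or fill a call up. It gives the time, the measured TCP pose, the force, the opening and the grip force at its end, in the units of the state.
- get_obs(): the state, without advancing time (a new reading comes with each control period).
- read_camera(name): name is "scene" or "top"; returns a dict with "color" (384x512x3 uint8, red, green, blue), "fov_y" (degrees; the focal length in pixels is half the picture's height over the tangent of half this angle, whatever the lens; pixels are square), "cx", "cy" (the principal point, pixels), "distortion" ([k1, k2, p1, p2, k3] as OpenCV has them; the pictures are not rectified), "world_to_cam" (4x4, takes a point from world to camera coordinates). Camera axes: x right, y up, looking along -z (the intrinsics and any distortion apply to the point x, -y, -z); pixel columns grow to the right and rows downward; lengths in m; the calibration is good to about 2 mm. A picture is of the moment at which its call begins. There is no depth.
- hand_in(): hands the job in; it is judged then, once.
The state is a dict: "time": time; "q": joint angles; "joint_velocities": joint speeds; "effort": joint torques, N m; "tcp_pos": TCP position; "eef_rot": TCP orientation; "wrist_force": force on the tool from outside, world axes, zero at the start; "wrist_torque": the same for the moment, N m; "width": opening from 0.0 (shut) to 1.0 (fully open); "finger_force": force on a finger pad.
Only numpy, scipy, OpenCV 4.12 (cv2) and the standard library are available. Lean on these libraries where they do the work, as an engineer would, in place of code of your own. Each camera call takes 0.05 s, during which the arm holds its last target. There are 200 camera calls.

TASK

Filtering is finished, so put the four hollow rubber filter cones away as a nested set: stand the largest, wide end up, in the middle of the round steel dish, then drop the others into it in order of size, each upright and fully home in the next larger one with its collar resting on that one's rim. Leave the solid rubber stoppers, the petri dishes and the dropper bottle where they stand.

Things in the scene. Friction and masses are not known exactly. Their poses are not given: they have to be found in the camera images.
- cone_xl: the largest of the four hollow filter cones: cream rubber sleeve, open hole through the top, loose, wide end up. 40 mm high: the top 16 mm is a straight collar, 68 mm outside, 51 mm bore (grip it here); below, the outside tapers from 60 to 46 mm at the foot. Origin: centre of its underside, z up its axis
- cone_l: the second largest hollow filter cone: cream rubber sleeve, open hole through the top, loose, wide end up. 36 mm high: the top 16 mm is a straight collar, 56 mm outside, 39 mm bore (grip it here); below, the outside tapers from 48 to 36 mm at the foot. Home in cone_xl, its collar rests on that rim (1.5 mm play), origin 20 mm above cone_xl's. Origin: centre of its underside, z up its axis
- cone_m: the third largest hollow filter cone: cream rubber sleeve, open hole through the top, loose, wide end up. 32 mm high: the top 16 mm is a straight collar, 44 mm outside, 27 mm bore (grip it here); below, the outside tapers from 36 to 26 mm at the foot. Home in cone_l, its collar rests on that rim (1.5 mm play), origin 20 mm above cone_l's. Origin: centre of its underside, z up its axis
- cone_s: the smallest hollow filter cone: cream rubber sleeve, open hole through the top, loose, wide end up. 28 mm high: the top 16 mm is a straight collar, 32 mm outside, 15 mm bore (grip it here); below, the outside tapers from 24 to 17 mm at the foot. Home in cone_m, its collar rests on that rim (1.5 mm play), origin 20 mm above cone_m's. Origin: centre of its underside, z up its axis
- dish: shallow round dish of stainless steel, fixed to the bench, 120 mm across the rim, 14 mm high, flat floor about 104 mm across and 3 mm thick. Origin: centre of its underside, z up; the floor inside is 3 mm above the origin. It stands at the left or the right of the work area, the petri dishes on the other side
- stopper_a: larger solid rubber stopper, same cream rubber as the cones but a plain closed taper with no hole and no collar: 41 mm top diameter, 33 mm foot, 30 mm high, loose, wide end up. Bystander. Origin: centre of its underside
- stopper_b: smaller solid rubber stopper, closed top, no collar: 30 mm top diameter, 24 mm foot, 27 mm high, loose, wide end up. Bystander. Origin: centre of its underside
- petri_stack: stack of three covered glass petri dishes, 94 mm in diameter, 46 mm high, loose. Bystander. Origin: centre of its underside
- dropper_bottle: small amber glass dropper bottle with black cap and rubber bulb, 38 mm in diameter, 98 mm high, loose, at the far side. Bystander. Origin: centre of its underside
Not all that is in view belongs to the job. What is shaped like the cone_s but purple is not meant.

How it is judged:
By the outcome, as a careful person would: the job done as asked, in the order asked, and still so for the second after the job is handed in, with the robot touching nothing.
It also fails if it takes over 122 s, if anything falls off the work surface, if the arm or the gripper's body presses on something with over 40 N, if the wrist force passes 120 N, or if a joint passes its speed limit or range.

## Working session

There is one attempt and no reset: what is moved stays moved. The work goes in short steps, Python scripts to look and compute and a tool call to move; the robot and the scene stay as the last step left them, time stands still between calls to the robot, and variables do not carry over. Pictures are saved under pics/ and viewed, at most 14 in all, crops included, and the job is handed in when it is done.

Besides the shell and the picture viewer there is one more tool, called after "Call:" by a JSON object that holds its "api" and its "payload", one argument or row to a line. carry_out: Moves the arm, as the interface text tells. Its arguments: {"type":"object","properties":{"targets":{"type":"array"},"force":{"type":"number"}},"required":["targets"]}

```bash
mkdir -p pics
cat > h.py <<'E'
import numpy as np, cv2
from rig import get_obs, read_camera, hand_in
def K(c):
    h=c["color"].shape[0]; f=h/2/np.tan(np.radians(c["fov_y"])/2)
    return np.array([[f,0,c["cx"]],[0,f,c["cy"]],[0,0,1.]])
def Rt(c):
    M=np.diag([1,-1,-1,1.])@np.array(c["world_to_cam"]); return M[:3,:3],M[:3,3]
def proj(c,P):
    R,t=Rt(c); return cv2.projectPoints(np.array(P,float).reshape(-1,3),cv2.Rodrigues(R)[0],t,K(c),np.array(c["distortion"],float))[0][:,0]
def unproj(c,uv,z):
    R,t=Rt(c); n=cv2.undistortPoints(np.array(uv,float).reshape(-1,1,2),K(c),np.array(c["distortion"],float))[:,0]
    d=np.c_[n,np.ones(len(n))]@R; o=-R.T@t
    return o+d*((z-o[2])/d[:,2])[:,None]
def save(c,name,crop=None,s=1):
    im=c["color"][:,:,::-1]
    if crop: x0,y0,x1,y1=crop; im=im[y0:y1,x0:x1]
    cv2.imwrite(name,cv2.resize(np.ascontiguousarray(im),None,fx=s,fy=s,interpolation=cv2.INTER_CUBIC))
E
python3 - <<'E'
from h import *
for n in("top","scene"):
    c=read_camera(n); save(c,f"pics/{n}0.png",s=1.5); R,t=Rt(c); print(n,c["fov_y"],c["distortion"],-R.T@t)
o=get_obs();print(o)
E
```

```text
top 56.0914852351488 [-0.10564936  0.          0.          0.          0.        ] [0.43010662 0.00215334 0.83193868]
scene 42.21709867036888 [-0.09091644  0.          0.          0.          0.        ] [ 1.20047853 -0.65688764  0.72404811]
{'time': 0.1, 'q': array([-1.30850736,  0.59202134,  0.0483063 ,  1.60968681, -0.03331264,
        0.94271307, -0.03372152]), 'joint_velocities': array([ 0.00123174, -0.00289591, -0.00107549, -0.00155115,  0.00034415,
        0.00055789, -0.00059518]), 'effort': array([ 4.06713778e-03, -5.49994218e+01,  1.55341968e+00, -1.98824590e+01,
        9.79361648e-03,  3.83681618e-03, -8.39626864e-06]), 'tcp_pos': array([0.25228383, 0.67894934, 0.2552623 ]), 'eef_rot': array([-1.27557302e-04,  1.76933043e-01,  9.84222370e-01, -1.00371628e-03]), 'wrist_force': array([ 0.31128877,  0.7701109 , -0.3643239 ]), 'wrist_torque': array([ 0.01138631, -0.02109904, -0.03972631]), 'finger_force': 0.0, 'width': 1.0002192805219212}
```

View pics/top0.png

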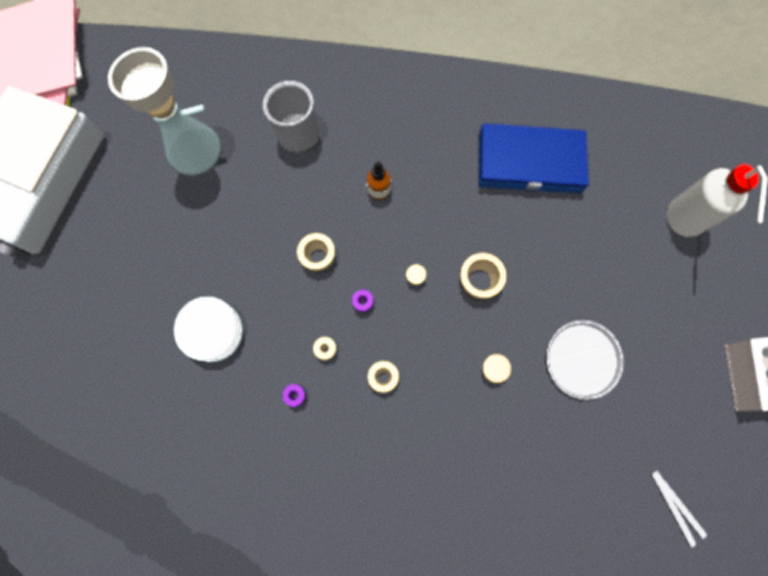

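View pics/scene0.png

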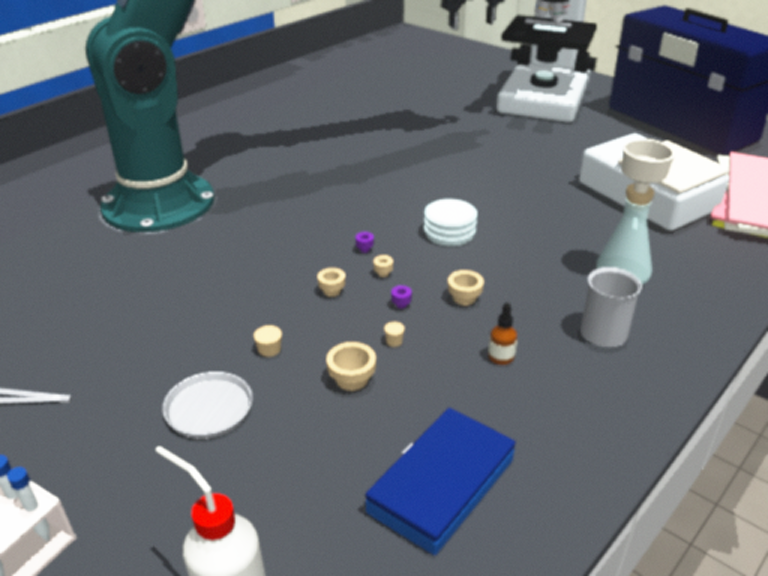

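The top picture shows the candidates at these pixels in the 1.5x view:
- **cone_xl:** (483,276)
- **cone_l:** (316,252)
- **cone_m:** (383,377)
- **cone_s:** (324,348)
- **Purple decoys:** (362,300) and (293,395)
- **Closed stoppers:** (497,368) and (416,274)
- **Other:** dish (585,360), petri stack (208,329), bottle (378,183)

The four cream rings with holes are the cones. Next I fit silhouettes in both cameras and check one crop.

```bash
cat > fit.py <<'E'
from h import *
from scipy.optimize import least_squares
# rings (radius,z)
M=dict(xl=[(34,40),(34,24),(30,24),(23,0)],l=[(28,36),(28,20),(24,20),(18,0)],m=[(22,32),(22,16),(18,16),(13,0)],
 s=[(16,28),(16,12),(12,12),(8.5,0)],sa=[(20.5,30),(16.5,0)],sb=[(15,27),(12,0)],dish=[(60,14),(52,0)])
th=np.linspace(0,2*np.pi,60,endpoint=False)
def hull(c,m,p,z0=0):
    P=np.vstack([np.c_[p[0]+r/1e3*np.cos(th),p[1]+r/1e3*np.sin(th),0*th+z/1e3+z0] for r,z in M[m]])
    return cv2.convexHull(proj(c,P).astype(np.float32))
def cen(h):
    m=cv2.moments(h); return np.array([m["m10"],m["m01"]])/m["m00"],m["m00"]
def cream(c):
    hsv=cv2.cvtColor(c["color"],cv2.COLOR_RGB2HSV)
    return cv2.inRange(hsv,(8,50,60),(28,255,255))
def blob(mask,uv):
    n,l,st,ce=cv2.connectedComponentsWithStats(mask)
    ok=[i for i in range(1,n) if st[i,4]>25]
    i=min(ok,key=lambda i:np.hypot(*(ce[i]-uv)))
    # supersampled hull
    b=cv2.resize((l==i).astype(np.uint8)*255,None,fx=8,fy=8,interpolation=cv2.INTER_LINEAR)
    cs=cv2.findContours((b>127).astype(np.uint8),0,2)[0]
    return ((cv2.convexHull(np.vstack(cs))+.5)/8-.5).astype(np.float32)
def fit(cams,m,p0,z0=0,masks=None):
    obs=[]
    for k,c in enumerate(cams):
        mk=(masks or [cream(x) for x in cams])[k]
        obs.append(cen(blob(mk,cen(hull(c,m,p0,z0))[0])))
    f=lambda p:np.concatenate([cen(hull(c,m,p,z0))[0]-o[0] for c,o in zip(cams,obs)])
    r=least_squares(f,p0,diff_step=1e-3)
    return r.x,r.fun,[o[1]/cen(hull(c,m,r.x,z0))[1] for c,o in zip(cams,obs)]
E
python3 - <<'E'
from fit import *
T=read_camera("top");S=read_camera("scene")
px=dict(xl=(483,276),l=(316,252),m=(383,377),s=(324,348),sa=(497,368),sb=(416,274))
for k,v in px.items():
    p0=unproj(T,[np.array(v)/1.5],.03)[0,:2]
    p,r,a=fit([T,S],k,p0); pt=fit([T],k,p0)[0]
    print(k,p.round(4),pt.round(4),r.round(2),np.round(a,2))
for n,v,z in(("dish",(585,360),.014),("purp1",(362,300),.028),("purp2",(293,395),.028),("petri",(208,329),.046),("bot",(378,168),.098)):print(n,unproj(T,[np.array(v)/1.5],z)[0].round(3))
# dish: bright low-saturation mask
for c,uv,n in((T,(390,240),"T"),(S,(138,270),"S")):
    hsv=cv2.cvtColor(c["color"],cv2.COLOR_RGB2HSV); mk=cv2.inRange(hsv,(0,0,110),(180,70,255))
    h=blob(mk,np.array(uv)); cc,a=cen(h); mo=lambda p:cen(hull(c,"dish",p))
    r=least_squares(lambda p:mo(p)[0]-cc,unproj(c,[uv],.01)[0,:2],diff_step=1e-3); print("dish",n,r.x.round(4),a/mo(r.x)[1])
save(T,"pics/crop.png",(180,140,430,280),3)
E
```

```text
xl [ 0.6436 -0.1113] [ 0.644  -0.1116] [-0.17  0.15  0.02  0.3 ] [0.57 1.06]
l [0.6478 0.1494] [0.6487 0.1499] [0.16 0.4  0.42 0.08] [0.46 1.07]
m [0.4721 0.0196] [0.4721 0.0194] [-0.06 -0.   -0.04  0.09] [0.4 1.1]
s [0.5022 0.1128] [0.5023 0.1129] [ 0.05  0.04  0.07 -0.03] [0.21 1.07]
sa [ 0.5058 -0.1459] [ 0.5056 -0.1462] [-0.11 -0.13 -0.17 -0.01] [1.12 1.05]
sb [ 0.632  -0.0101] [ 0.6304 -0.0117] [-0.6  -0.75 -0.91  0.15] [0.85 1.07]
dish [ 0.536 -0.284  0.014]
purp1 [0.581 0.066 0.028]
purp2 [0.426 0.146 0.028]
petri [0.503 0.284 0.046]
bot [0.766 0.066 0.098]
dish T [ 0.5391 -0.2842] 1.1549394425260768
dish S [ 0.5374 -0.2822] 1.1182437517241681
```

View pics/crop.png

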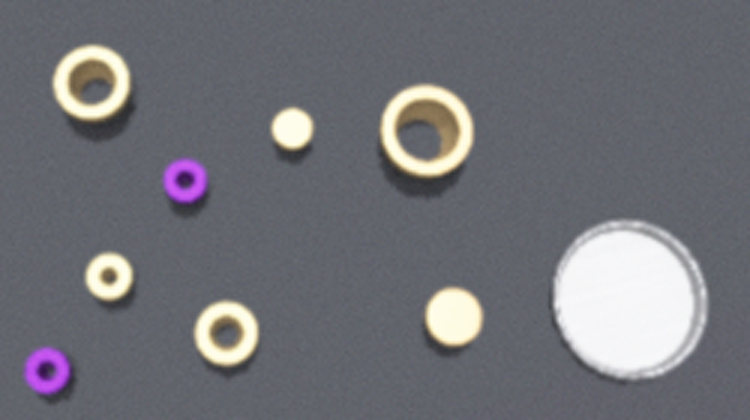

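The crop confirms the choice. The cream rings with holes are at crop (427,130), (92,83), (226,333) and (109,276), and the closed cream discs are the stoppers. The rims saturate in the top view, so I'll mask on brightness instead.

```bash
cat >> fit.py <<'E'
def cream(c):
    i=c["color"].astype(int); w=cv2.inRange(cv2.cvtColor(c["color"],cv2.COLOR_RGB2HSV),(8,40,60),(30,255,255))
    return w|((i[:,:,0]>170)&(i[:,:,0]-i[:,:,2]>-5)).astype(np.uint8)*255
E
python3 - <<'E'
from fit import *
T=read_camera("top");S=read_camera("scene")
P0=dict(xl=(.644,-.111),l=(.648,.149),m=(.472,.02),s=(.502,.113),sa=(.506,-.146),sb=(.631,-.011))
for k,p0 in P0.items():
    p,r,a=fit([T,S],k,p0); pt=fit([T],k,p0)[0]; ps=fit([S],k,p0)[0]
    print(k,p.round(4),pt.round(4),ps.round(4),r.round(2),np.round(a,2))
for v in(130,160,190):
    mk=[cv2.inRange(cv2.cvtColor(c["color"],cv2.COLOR_RGB2HSV),(0,0,v),(180,70,255)) for c in(T,S)]
    for i,c in enumerate((T,S)): p,r,a=fit([c],"dish",(.538,-.283),masks=[mk[i]]); print("dish",v,p.round(4),np.round(a,3))
E
```

```text
xl [ 0.6427 -0.1106] [ 0.6424 -0.1109] [ 0.6429 -0.1102] [-0.13 -0.14 -0.17  0.03] [1.11 1.09]
l [0.6468 0.1484] [0.6467 0.1482] [0.6468 0.1489] [-0.09 -0.06 -0.1   0.09] [1.11 1.09]
m [0.4716 0.0195] [0.4713 0.0192] [0.4721 0.02  ] [-0.15 -0.18 -0.26  0.01] [1.19 1.14]
s [0.502  0.1123] [0.5016 0.1119] [0.5023 0.113 ] [-0.16 -0.18 -0.27  0.07] [1.22 1.11]
sa [ 0.5055 -0.1458] [ 0.5053 -0.1461] [ 0.5058 -0.1456] [-0.11 -0.11 -0.15  0.01] [1.17 1.1 ]
sb [ 0.6332 -0.0093] [ 0.6327 -0.0098] [ 0.6336 -0.0087] [-0.18 -0.22 -0.27  0.05] [1.22 1.11]
dish 130 [ 0.5384 -0.2833] [1.07]
dish 130 [ 0.5375 -0.2825] [1.06]
dish 160 [ 0.5384 -0.2836] [1.026]
dish 160 [ 0.5368 -0.2822] [1.01]
dish 190 [ 0.5359 -0.2812] [0.923]
dish 190 [ 0.5372 -0.2826] [0.969]
```

Call:
{"api": "carry_out", "payload": {
  "targets": [
    {"grip": 0.068,"tx": 0.025,"ty": -0.038,"tz": 0,"turn": 0},
    {"grip": 0.068,"tx": 0.025,"ty": -0.038,"tz": 0,"turn": 0},
    {"grip": 0.068,"tx": 0.025,"ty": -0.038,"tz": 0,"turn": 0},
    {"grip": 0.068,"tx": 0.025,"ty": -0.038,"tz": 0,"turn": 0},
    {"grip": 0.068,"tx": 0.025,"ty": -0.038,"tz": 0,"turn": 0}
  ]
}}

```text
time: 0.8
tcp_pos: [0.3784, 0.488, 0.2564]
eef_rot: [0.0, 0.177, 0.984, 0.0]
wrist_force: [0.7, -0.5, 0.9]
width: 0.793
finger_force: 0.0
```

Call:
{"api": "carry_out", "payload": {
  "targets": [
    {"grip": 0.068,"tx": 0.025,"ty": -0.038,"tz": 0,"turn": 0},
    {"grip": 0.068,"tx": 0.025,"ty": -0.038,"tz": 0,"turn": 0},
    {"grip": 0.068,"tx": 0.025,"ty": -0.038,"tz": 0,"turn": 0},
    {"grip": 0.068,"tx": 0.025,"ty": -0.038,"tz": 0,"turn": 0},
    {"grip": 0.068,"tx": 0.025,"ty": -0.038,"tz": 0,"turn": 0}
  ]
}}

```text
time: 1.3
tcp_pos: [0.5034, 0.298, 0.2565]
eef_rot: [0.0, 0.177, 0.984, 0.0]
wrist_force: [0.8, 0.4, -0.2]
width: 0.797
finger_force: 0.0
```

Call:
{"api": "carry_out", "payload": {
  "targets": [
    {"grip": 0.068,"tx": -0.005,"ty": -0.039,"tz": -0.01,"turn": 0},
    {"grip": 0.068,"tx": -0.005,"ty": -0.039,"tz": -0.01,"turn": 0},
    {"grip": 0.068,"tx": -0.005,"ty": -0.039,"tz": -0.01,"turn": 0},
    {"grip": 0.068,"tx": -0.005,"ty": -0.039,"tz": -0.01,"turn": 0},
    {"grip": 0.068,"tx": -0.005,"ty": -0.039,"tz": -0.01,"turn": 0}
  ]
}}

```text
time: 1.8
tcp_pos: [0.4774, 0.1032, 0.2062]
eef_rot: [0.0, 0.177, 0.984, 0.0]
wrist_force: [0.5, 0.4, 0.8]
width: 0.793
finger_force: 0.0
```

Call:
{"api": "carry_out", "payload": {
  "targets": [
    {"grip": 0.068,"tx": -0.005,"ty": -0.039,"tz": -0.01,"turn": 0},
    {"grip": 0.068,"tx": -0.005,"ty": -0.039,"tz": -0.01,"turn": 0},
    {"grip": 0.068,"tx": -0.005,"ty": -0.039,"tz": -0.01,"turn": 0},
    {"grip": 0.068,"tx": -0.005,"ty": -0.039,"tz": -0.01,"turn": 0},
    {"grip": 0.068,"tx": 0,"ty": 0,"tz": 0,"turn": 0}
  ]
}}

```text
time: 2.3
tcp_pos: [0.4556, -0.0574, 0.1655]
eef_rot: [-0.001, 0.182, 0.983, -0.002]
wrist_force: [0.3, 0.5, 0.7]
width: 0.794
finger_force: 0.0
```

Call:
{"api": "carry_out", "payload": {
  "targets": [
    {"grip": 0.068,"tx": 0,"ty": -0.03,"tz": -0.03,"turn": 0},
    {"grip": 0.068,"tx": 0,"ty": 0,"tz": -0.04,"turn": 0},
    {"grip": 0.068,"tx": 0,"ty": 0,"tz": -0.04,"turn": 0},
    {"grip": 0.068,"tx": 0,"ty": 0,"tz": -0.02,"turn": 0},
    {"grip": 0.068,"tx": 0,"ty": 0,"tz": 0,"turn": 0}
  ]
}}

```text
time: 2.8
tcp_pos: [0.4567, -0.0807, 0.0341]
eef_rot: [-0.002, 0.177, 0.984, 0.0]
wrist_force: [-0.4, -0.3, 0.9]
width: 0.795
finger_force: 0.0
```

Call:
{"api": "carry_out", "payload": {
  "targets": [
    {"grip": 0.068,"tx": 0,"ty": 0,"tz": -0.002,"turn": 0},
    {"grip": 0.068,"tx": 0,"ty": 0,"tz": -0.002,"turn": 0},
    {"grip": 0.068,"tx": 0,"ty": 0,"tz": -0.002,"turn": 0},
    {"grip": 0.068,"tx": 0,"ty": 0,"tz": -0.002,"turn": 0},
    {"grip": 0.068,"tx": 0,"ty": 0,"tz": -0.002,"turn": 0}
  ]
}}

```text
time: 3.3
tcp_pos: [0.458, -0.0814, 0.0268]
eef_rot: [0.001, 0.177, 0.984, 0.0]
wrist_force: [-0.3, -0.1, -0.0]
width: 0.795
finger_force: 0.0
```

Call:
{"api": "carry_out", "payload": {
  "targets": [
    {"grip": 0.068,"tx": 0,"ty": 0,"tz": -0.002,"turn": 0},
    {"grip": 0.068,"tx": 0,"ty": 0,"tz": -0.001,"turn": 0},
    {"grip": 0.068,"tx": 0,"ty": 0,"tz": -0.001,"turn": 0},
    {"grip": 0.068,"tx": 0,"ty": 0,"tz": 0,"turn": 0},
    {"grip": 0.068,"tx": 0,"ty": 0,"tz": 0,"turn": 0}
  ]
}}

```text
time: 3.8
tcp_pos: [0.4575, -0.0814, 0.0222]
eef_rot: [-0.0, 0.177, 0.984, -0.0]
wrist_force: [0.6, 0.1, -0.0]
width: 0.801
finger_force: 0.0
```

Call:
{"api": "carry_out", "payload": {
  "targets": [
    {"grip": 0.068,"tx": 0,"ty": 0,"tz": -0.002,"turn": 0},
    {"grip": 0.068,"tx": 0,"ty": 0,"tz": -0.002,"turn": 0},
    {"grip": 0.068,"tx": 0,"ty": 0,"tz": 0,"turn": 0},
    {"grip": 0.068,"tx": 0,"ty": 0,"tz": 0,"turn": 0},
    {"grip": 0.068,"tx": 0,"ty": 0,"tz": 0,"turn": 0}
  ]
}}

```text
time: 4.3
tcp_pos: [0.4575, -0.0814, 0.0183]
eef_rot: [-0.0, 0.177, 0.984, 0.0]
wrist_force: [-0.3, -0.6, -0.0]
width: 0.801
finger_force: 0.0
```

Call:
{"api": "carry_out", "payload": {
  "targets": [
    {"grip": 0.068,"tx": 0,"ty": 0,"tz": -0.002,"turn": 0},
    {"grip": 0.068,"tx": 0,"ty": 0,"tz": 0,"turn": 0},
    {"grip": 0.068,"tx": 0,"ty": 0,"tz": 0,"turn": 0},
    {"grip": 0.068,"tx": 0,"ty": 0,"tz": 0,"turn": 0},
    {"grip": 0.068,"tx": 0,"ty": 0,"tz": 0,"turn": 0}
  ]
}}

```text
time: 4.8
tcp_pos: [0.4576, -0.0814, 0.0178]
eef_rot: [0.001, 0.177, 0.984, 0.0]
wrist_force: [-1.6, 1.0, 19.1]
width: 0.796
finger_force: 9.5
```

Call:
{"api": "carry_out", "payload": {
  "targets": [
    {"grip": 0.085,"tx": 0,"ty": 0,"tz": 0.04,"turn": 0},
    {"grip": 0.085,"tx": 0.025,"ty": -0.005,"tz": 0.03,"turn": 0},
    {"grip": 0.085,"tx": 0.04,"ty": -0.006,"tz": 0,"turn": 0},
    {"grip": 0.085,"tx": 0.04,"ty": -0.006,"tz": 0,"turn": 0},
    {"grip": 0.085,"tx": 0.04,"ty": -0.006,"tz": 0,"turn": 0}
  ]
}}

```text
time: 5.3
tcp_pos: [0.6038, -0.1046, 0.087]
eef_rot: [0.0, 0.177, 0.984, 0.0]
wrist_force: [-0.5, 0.2, -0.3]
width: 1.001
finger_force: 0.0
```

Call:
{"api": "carry_out", "payload": {
  "targets": [
    {"grip": 0.085,"tx": 0.04,"ty": -0.006,"tz": 0,"turn": 0},
    {"grip": 0.085,"tx": 0,"ty": 0,"tz": 0,"turn": 0},
    {"grip": 0.085,"tx": 0,"ty": 0,"tz": 0,"turn": 0},
    {"grip": 0.085,"tx": 0,"ty": 0,"tz": 0,"turn": 0},
    {"grip": 0.085,"tx": 0,"ty": 0,"tz": 0,"turn": 0}
  ]
}}

```text
time: 5.8
tcp_pos: [0.6406, -0.1102, 0.0859]
eef_rot: [-0.001, 0.177, 0.984, -0.0]
wrist_force: [-0.7, 0.0, 0.4]
width: 0.997
finger_force: 0.0
```

Call:
{"api": "carry_out", "payload": {
  "targets": [
    {"grip": 0.085,"tx": 0.002,"ty": 0,"tz": 0,"turn": 0},
    {"grip": 0.085,"tx": 0,"ty": 0,"tz": -0.023,"turn": 0},
    {"grip": 0.085,"tx": 0,"ty": 0,"tz": -0.023,"turn": 0},
    {"grip": 0.085,"tx": 0,"ty": 0,"tz": 0,"turn": 0},
    {"grip": 0.085,"tx": 0,"ty": 0,"tz": 0,"turn": 0}
  ]
}}

```text
time: 6.3
tcp_pos: [0.644, -0.1103, 0.0403]
eef_rot: [-0.001, 0.177, 0.984, -0.0]
wrist_force: [-0.3, 1.2, -0.0]
width: 0.993
finger_force: 0.0
```

Call:
{"api": "carry_out", "payload": {
  "targets": [
    {"grip": 0.06,"tx": 0,"ty": 0,"tz": 0,"turn": 0},
    {"grip": 0.06,"tx": 0,"ty": 0,"tz": 0,"turn": 0},
    {"grip": 0.06,"tx": 0,"ty": 0,"tz": 0,"turn": 0},
    {"grip": 0.06,"tx": 0,"ty": 0,"tz": 0,"turn": 0},
    {"grip": 0.06,"tx": 0,"ty": 0,"tz": 0,"turn": 0}
  ],
  "force": 40
}}

```text
time: 6.8
tcp_pos: [0.6456, -0.1107, 0.0421]
eef_rot: [0.001, 0.177, 0.984, 0.0]
wrist_force: [-1.6, 0.1, 5.4]
width: 0.776
finger_force: 45.0
```

Call:
{"api": "carry_out", "payload": {
  "targets": [
    {"grip": 0.06,"tx": 0,"ty": 0,"tz": 0.02,"turn": 0},
    {"grip": 0.06,"tx": 0,"ty": 0,"tz": 0.03,"turn": 0},
    {"grip": 0.06,"tx": 0,"ty": 0,"tz": 0,"turn": 0},
    {"grip": 0.06,"tx": 0,"ty": 0,"tz": 0,"turn": 0},
    {"grip": 0.06,"tx": 0,"ty": 0,"tz": 0,"turn": 0}
  ]
}}

```text
time: 7.3
tcp_pos: [0.6438, -0.1102, 0.0897]
eef_rot: [-0.001, 0.177, 0.984, 0.0]
wrist_force: [-0.5, 0.0, -0.0]
width: 0.772
finger_force: 44.9
```

Call:
{"api": "carry_out", "payload": {
  "targets": [
    {"grip": 0.06,"tx": -0.021,"ty": -0.0346,"tz": 0,"turn": 0},
    {"grip": 0.06,"tx": -0.021,"ty": -0.0346,"tz": 0,"turn": 0},
    {"grip": 0.06,"tx": -0.021,"ty": -0.0346,"tz": 0,"turn": 0},
    {"grip": 0.06,"tx": -0.021,"ty": -0.0346,"tz": 0,"turn": 0},
    {"grip": 0.06,"tx": -0.021,"ty": -0.0346,"tz": 0,"turn": 0}
  ]
}}

```text
time: 7.8
tcp_pos: [0.5378, -0.2842, 0.089]
eef_rot: [-0.001, 0.177, 0.984, 0.0]
wrist_force: [0.8, 0.4, -0.4]
width: 0.772
finger_force: 44.9
```

Call:
{"api": "carry_out", "payload": {
  "targets": [
    {"grip": 0.06,"tx": 0,"ty": 0,"tz": -0.02,"turn": 0},
    {"grip": 0.06,"tx": 0,"ty": 0,"tz": 0,"turn": 0},
    {"grip": 0.06,"tx": 0,"ty": 0,"tz": 0,"turn": 0},
    {"grip": 0.06,"tx": 0,"ty": 0,"tz": 0,"turn": 0},
    {"grip": 0.06,"tx": 0,"ty": 0,"tz": 0,"turn": 0}
  ]
}}

```text
time: 8.3
tcp_pos: [0.5407, -0.282, 0.0707]
eef_rot: [0.0, 0.176, 0.984, 0.0]
wrist_force: [0.9, 0.1, 0.1]
width: 0.767
finger_force: 44.9
```

Run:
```python
from fit import *
T=read_camera("top");S=read_camera("scene")
save(S,"pics/s1.png",(60,180,260,330),4)
for z in (.027,.030): 
  try: print(fit([S],"xl",(.538,-.283),z))
  except Exception as e: print(e)
```

```text
(array([ 0.5394585 , -0.28133939]), array([2.61117975e-07, 3.87011795e-07]), [1.0773625454620919])
(array([ 0.54241578, -0.28301724]), array([-4.44052205e-07, -5.52599886e-08]), [1.0677782154822102])
```

View pics/s1.png

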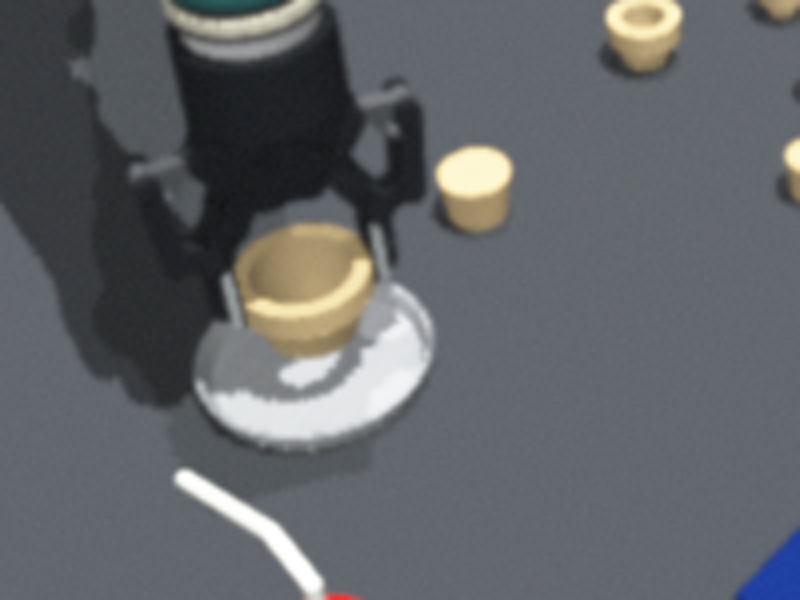

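The cone is held upright over the middle of the dish, with its rim at about (305,270) in the crop. Now I lower it.

Call:
{"api": "carry_out", "payload": {
  "targets": [
    {"grip": 0.06,"tx": -0.002,"ty": -0.001,"tz": -0.011,"turn": 0},
    {"grip": 0.06,"tx": 0,"ty": 0,"tz": -0.011,"turn": 0},
    {"grip": 0.06,"tx": 0,"ty": 0,"tz": 0,"turn": 0},
    {"grip": 0.06,"tx": 0,"ty": 0,"tz": 0,"turn": 0},
    {"grip": 0.06,"tx": 0,"ty": 0,"tz": 0,"turn": 0}
  ]
}}

```text
time: 8.9
tcp_pos: [0.5376, -0.2845, 0.0482]
eef_rot: [0.0, 0.177, 0.984, -0.0]
wrist_force: [0.3, 0.4, -0.8]
width: 0.772
finger_force: 44.9
```

Call:
{"api": "carry_out", "payload": {
  "targets": [
    {"grip": 0.06,"tx": 0,"ty": 0,"tz": -0.0015,"turn": 0},
    {"grip": 0.06,"tx": 0,"ty": 0,"tz": -0.0015,"turn": 0},
    {"grip": 0.06,"tx": 0,"ty": 0,"tz": 0,"turn": 0},
    {"grip": 0.06,"tx": 0,"ty": 0,"tz": 0,"turn": 0},
    {"grip": 0.06,"tx": 0,"ty": 0,"tz": 0,"turn": 0}
  ]
}}

```text
time: 9.4
tcp_pos: [0.5376, -0.2844, 0.0454]
eef_rot: [0.0, 0.177, 0.984, -0.0]
wrist_force: [0.3, 0.1, -0.6]
width: 0.768
finger_force: 44.9
```

Call:
{"api": "carry_out", "payload": {
  "targets": [
    {"grip": 0.06,"tx": 0,"ty": 0.001,"tz": -0.001,"turn": 0},
    {"grip": 0.06,"tx": 0,"ty": 0,"tz": -0.001,"turn": 0},
    {"grip": 0.06,"tx": 0,"ty": 0,"tz": 0,"turn": 0},
    {"grip": 0.06,"tx": 0,"ty": 0,"tz": 0,"turn": 0},
    {"grip": 0.06,"tx": 0,"ty": 0,"tz": 0,"turn": 0}
  ]
}}

```text
time: 9.9
tcp_pos: [0.5377, -0.2843, 0.0451]
eef_rot: [0.0, 0.177, 0.984, -0.0]
wrist_force: [-2.3, -0.6, 10.8]
width: 0.774
finger_force: 46.1
```

Call:
{"api": "carry_out", "payload": {
  "targets": [
    {"grip": 0.085,"tx": 0,"ty": 0,"tz": 0,"turn": 0},
    {"grip": 0.085,"tx": 0,"ty": 0,"tz": 0,"turn": 0},
    {"grip": 0.085,"tx": 0,"ty": 0,"tz": 0,"turn": 0},
    {"grip": 0.085,"tx": 0,"ty": 0,"tz": 0.025,"turn": 0},
    {"grip": 0.085,"tx": 0,"ty": 0,"tz": 0.04,"turn": 0}
  ]
}}

```text
time: 10.4
tcp_pos: [0.5356, -0.2822, 0.1063]
eef_rot: [-0.003, 0.177, 0.984, 0.001]
wrist_force: [0.8, -0.1, 0.2]
width: 0.994
finger_force: 0.0
```

Call:
{"api": "carry_out", "payload": {
  "targets": [
    {"grip": 0.07,"tx": 0.012,"ty": 0.048,"tz": 0,"turn": 0},
    {"grip": 0.07,"tx": 0.012,"ty": 0.048,"tz": 0,"turn": 0},
    {"grip": 0.07,"tx": 0.012,"ty": 0.048,"tz": 0,"turn": 0},
    {"grip": 0.07,"tx": 0.012,"ty": 0.048,"tz": 0,"turn": 0},
    {"grip": 0.07,"tx": 0.012,"ty": 0.048,"tz": 0,"turn": 0}
  ]
}}

```text
time: 10.9
tcp_pos: [0.5977, -0.0413, 0.1081]
eef_rot: [-0.0, 0.177, 0.984, 0.0]
wrist_force: [0.2, -0.2, -0.2]
width: 0.822
finger_force: 0.0
```

Call:
{"api": "carry_out", "payload": {
  "targets": [
    {"grip": 0.07,"tx": 0.012,"ty": 0.048,"tz": 0,"turn": 0},
    {"grip": 0.07,"tx": 0.012,"ty": 0.048,"tz": 0,"turn": 0},
    {"grip": 0.07,"tx": 0.012,"ty": 0.048,"tz": 0,"turn": 0},
    {"grip": 0.07,"tx": 0.013,"ty": 0.048,"tz": 0,"turn": 0},
    {"grip": 0.07,"tx": 0,"ty": 0,"tz": 0,"turn": 0}
  ]
}}

```text
time: 11.4
tcp_pos: [0.6475, 0.1615, 0.108]
eef_rot: [0.001, 0.17, 0.985, 0.004]
wrist_force: [-0.5, 1.0, 0.4]
width: 0.82
finger_force: 0.0
```

Call:
{"api": "carry_out", "payload": {
  "targets": [
    {"grip": 0.07,"tx": 0,"ty": 0,"tz": 0,"turn": 0},
    {"grip": 0.07,"tx": 0,"ty": 0,"tz": 0,"turn": 0},
    {"grip": 0.07,"tx": 0,"ty": 0,"tz": 0,"turn": 0},
    {"grip": 0.07,"tx": 0,"ty": 0,"tz": 0,"turn": 0},
    {"grip": 0.07,"tx": 0,"ty": 0,"tz": 0,"turn": 0}
  ]
}}

```text
time: 11.9
tcp_pos: [0.6465, 0.1471, 0.1084]
eef_rot: [-0.0, 0.178, 0.984, -0.0]
wrist_force: [-0.1, -0.3, -0.1]
width: 0.817
finger_force: 0.0
```

Run:
```python
from fit import *
T=read_camera("top");S=read_camera("scene")
for c in((T,S),(T,),(S,)): print(fit(list(c),"xl",(.538,-.283),.003))
save(S,"pics/s2.png",(60,180,260,330),3)
hsv=cv2.cvtColor(S["color"],cv2.COLOR_RGB2HSV)
```

```text
(array([ 0.54103374, -0.2824973 ]), array([ 3.43583199, -2.55189291, -0.02888165, -5.26549583]), [2.68893949046206, 1.9401339480969846])
(array([ 0.53435398, -0.27499702]), array([-3.39674898e-07, -5.35010543e-08]), [2.678154999240588])
(array([ 0.55324541, -0.29175106]), array([-7.33762988e-08, -9.32319381e-07]), [1.8891654294662672])
```

View pics/s2.png

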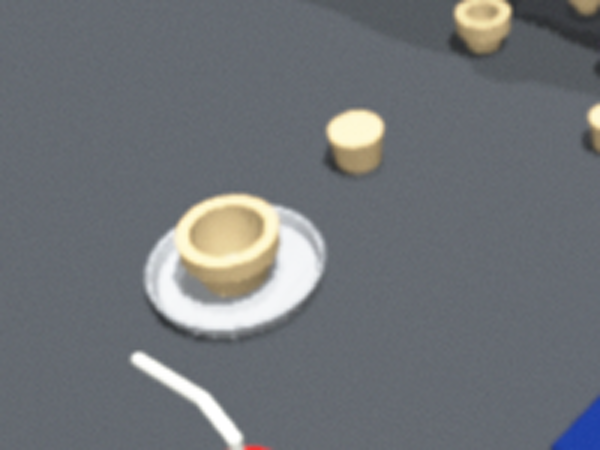

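The largest cone stands in the dish, with its foot at about (230,280) in the crop and the dish centre at about (236,272). I measure it with a mask on saturation alone.

```bash
cat >> fit.py <<'E'
def sat(c): return cv2.inRange(cv2.cvtColor(c["color"],cv2.COLOR_RGB2HSV),(8,50,60),(30,255,255))
E
python3 - <<'E'
from fit import *
S=read_camera("scene")
print(fit([S],"xl",(.538,-.283),.003,[sat(S)]))
T=read_camera("top"); h=cv2.cvtColor(T["color"],cv2.COLOR_RGB2HSV)
print(h[225:250:1,388], get_obs()["tcp_pos"])
E
```

```text
(array([ 0.51934009, -0.27321372]), array([2.19397066e-07, 3.52014780e-07]), [0.5696154071983649])
[[ 24   5 255]
 [ 28  12 255]
 [ 28  15 255]
 [ 29  20 255]
 [ 25  44 253]
 [ 19  84 226]
 [ 19  95 172]
 [ 18  70 174]
 [ 18  20 190]
 [135   2 230]
 [120   1 252]
 [  0   0 254]
 [  0   0 254]
 [150   1 254]
 [  0   0 254]
 [  0   0 254]
 [  0   0 254]
 [  0   0 254]
 [120   1 254]
 [120   1 254]
 [120   1 254]
 [120   1 254]
 [  0   0 253]
 [ 20   3 253]
 [ 28  13 254]] [0.64656163 0.14829529 0.10837474]
```

Call:
{"api": "carry_out", "payload": {
  "targets": [
    {"grip": 0.07,"tx": 0,"ty": 0.001,"tz": -0.03,"turn": 0},
    {"grip": 0.07,"tx": 0,"ty": 0,"tz": -0.034,"turn": 0},
    {"grip": 0.07,"tx": 0,"ty": 0,"tz": 0,"turn": 0},
    {"grip": 0.07,"tx": 0,"ty": 0,"tz": 0,"turn": 0},
    {"grip": 0.07,"tx": 0,"ty": 0,"tz": 0,"turn": 0}
  ]
}}

```text
time: 12.6
tcp_pos: [0.6477, 0.1497, 0.0458]
eef_rot: [0.001, 0.177, 0.984, 0.0]
wrist_force: [1.0, 0.9, 0.2]
width: 0.817
finger_force: 0.0
```

Call:
{"api": "carry_out", "payload": {
  "targets": [
    {"grip": 0.048,"tx": 0,"ty": 0,"tz": 0,"turn": 0},
    {"grip": 0.048,"tx": 0,"ty": 0,"tz": 0,"turn": 0},
    {"grip": 0.048,"tx": 0,"ty": 0,"tz": 0,"turn": 0},
    {"grip": 0.048,"tx": 0,"ty": 0,"tz": 0,"turn": 0},
    {"grip": 0.048,"tx": 0,"ty": 0,"tz": 0,"turn": 0}
  ]
}}

```text
time: 13.1
tcp_pos: [0.6479, 0.1497, 0.0466]
eef_rot: [0.001, 0.177, 0.984, 0.001]
wrist_force: [-0.6, -0.4, 4.9]
width: 0.631
finger_force: 41.9
```

Call:
{"api": "carry_out", "payload": {
  "targets": [
    {"grip": 0.048,"tx": 0,"ty": 0,"tz": 0.03,"turn": 0},
    {"grip": 0.048,"tx": 0,"ty": 0,"tz": 0.04,"turn": 0},
    {"grip": 0.048,"tx": 0,"ty": 0,"tz": 0.01,"turn": 0},
    {"grip": 0.048,"tx": 0,"ty": 0,"tz": 0,"turn": 0},
    {"grip": 0.048,"tx": 0,"ty": 0,"tz": 0,"turn": 0}
  ]
}}

```text
time: 13.6
tcp_pos: [0.6461, 0.1496, 0.1243]
eef_rot: [-0.0, 0.177, 0.984, 0.0]
wrist_force: [0.1, 0.1, -0.5]
width: 0.629
finger_force: 42.5
```

Run:
```python
from fit import *
S=read_camera("scene"); T=read_camera("top")
for s in(20,25,30,40):
    mk=lambda c:cv2.inRange(cv2.cvtColor(c["color"],cv2.COLOR_RGB2HSV),(8,s,60),(35,255,255))
    p=fit([S],"xl",(.538,-.283),.003,[mk(S)]);print(s,p[0].round(4),np.round(p[2],2))
for s in(5,8,12):
    mk=lambda c:cv2.inRange(cv2.cvtColor(c["color"],cv2.COLOR_RGB2HSV),(8,s,60),(35,255,255))
    p=fit([T],"xl",(.538,-.283),.003,[mk(T)]);print("T",s,p[0].round(4),np.round(p[2],2))
z=get_obs()["tcp_pos"]; p=fit([S],"l",z[:2],z[2]-.046,[sat(S)]); print(z,p[0],p[2])
```

```text
20 [ 0.5347 -0.282 ] [1.07]
25 [ 0.5345 -0.2821] [1.06]
30 [ 0.5345 -0.282 ] [1.05]
40 [ 0.5349 -0.2823] [1.01]
T 5 [ 0.5345 -0.2824] [1.05]
T 8 [ 0.5345 -0.282 ] [1.02]
T 12 [ 0.5344 -0.2815] [0.98]
[0.64533539 0.1494151  0.12291866] [0.64945301 0.1530447 ] [0.8504855526981987]
```

Call:
{"api": "carry_out", "payload": {
  "targets": [
    {"grip": 0.048,"tx": -0.0121,"ty": -0.048,"tz": 0,"turn": 0},
    {"grip": 0.048,"tx": -0.0121,"ty": -0.048,"tz": 0,"turn": 0},
    {"grip": 0.048,"tx": -0.0121,"ty": -0.048,"tz": 0,"turn": 0},
    {"grip": 0.048,"tx": -0.0121,"ty": -0.048,"tz": 0,"turn": 0},
    {"grip": 0.048,"tx": -0.0121,"ty": -0.048,"tz": 0,"turn": 0}
  ]
}}

```text
time: 14.2
tcp_pos: [0.5845, -0.092, 0.1229]
eef_rot: [-0.001, 0.177, 0.984, -0.0]
wrist_force: [-0.2, -0.6, 0.4]
width: 0.628
finger_force: 42.5
```

Call:
{"api": "carry_out", "payload": {
  "targets": [
    {"grip": 0.048,"tx": -0.0121,"ty": -0.048,"tz": 0,"turn": 0},
    {"grip": 0.048,"tx": -0.0121,"ty": -0.048,"tz": 0,"turn": 0},
    {"grip": 0.048,"tx": -0.0121,"ty": -0.048,"tz": 0,"turn": 0},
    {"grip": 0.048,"tx": -0.0121,"ty": -0.048,"tz": 0,"turn": 0},
    {"grip": 0.048,"tx": 0,"ty": 0,"tz": 0,"turn": 0}
  ]
}}

```text
time: 14.7
tcp_pos: [0.5327, -0.293, 0.1232]
eef_rot: [-0.001, 0.184, 0.983, -0.003]
wrist_force: [0.3, -0.6, -0.6]
width: 0.628
finger_force: 42.5
```

Call:
{"api": "carry_out", "payload": {
  "targets": [
    {"grip": 0.048,"tx": 0,"ty": 0,"tz": 0,"turn": 0},
    {"grip": 0.048,"tx": 0,"ty": 0,"tz": 0,"turn": 0},
    {"grip": 0.048,"tx": 0,"ty": 0,"tz": 0,"turn": 0},
    {"grip": 0.048,"tx": 0,"ty": 0,"tz": 0,"turn": 0},
    {"grip": 0.048,"tx": 0,"ty": 0,"tz": 0,"turn": 0}
  ]
}}

```text
time: 15.2
tcp_pos: [0.5381, -0.281, 0.1242]
eef_rot: [-0.0, 0.176, 0.984, 0.0]
wrist_force: [0.1, 0.7, -0.3]
width: 0.63
finger_force: 42.5
```

Call:
{"api": "carry_out", "payload": {
  "targets": [
    {"grip": 0.048,"tx": -0.0035,"ty": -0.001,"tz": 0,"turn": 0},
    {"grip": 0.048,"tx": 0,"ty": 0,"tz": -0.02,"turn": 0},
    {"grip": 0.048,"tx": 0,"ty": 0,"tz": -0.01,"turn": 0},
    {"grip": 0.048,"tx": 0,"ty": 0,"tz": 0,"turn": 0},
    {"grip": 0.048,"tx": 0,"ty": 0,"tz": 0,"turn": 0}
  ]
}}

```text
time: 15.7
tcp_pos: [0.534, -0.2834, 0.0942]
eef_rot: [-0.0, 0.177, 0.984, 0.0]
wrist_force: [0.4, -1.5, -1.2]
width: 0.631
finger_force: 42.5
```

Run:
```python
from fit import *
S=read_camera("scene"); print(get_obs()["tcp_pos"])
save(S,"pics/s3.png",(60,180,220,300),4)
```

```text
[ 0.53436639 -0.28350988  0.09458931]
```

View pics/s3.png

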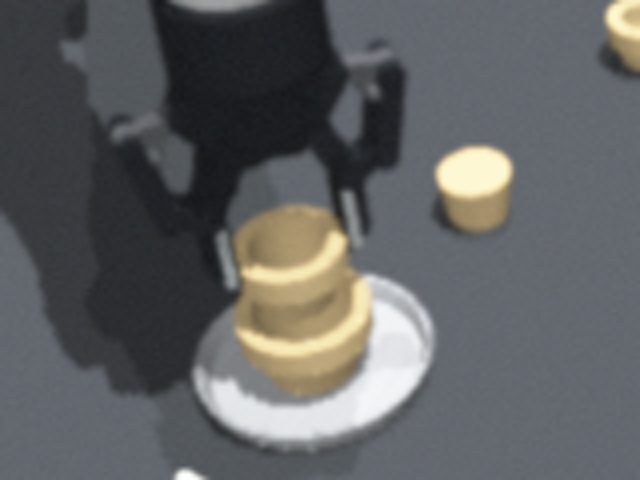

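The medium-large cone is upright, just entering the larger one: its collar spans x 237–347 in the crop, the larger rim 236–372. I check this against the projected expectation.

Run:
```python
from fit import *
S=read_camera("scene")
for m,p,z in(("xl",(.5345,-.282),.003),("l",(.5344,-.2835),.0485)):
    h=(hull(S,m,p,z)[:,0]-[60,180])*4+1.5; print(m,h.min(0),h.max(0))
i=S["color"][:,:,:].astype(int); sa=cv2.cvtColor(S["color"],cv2.COLOR_RGB2HSV)
mk=cv2.inRange(sa,(8,30,60),(35,255,255))
for r in range(230,265,3):
    x=np.where(mk[r,100:165])[0]+100; 
    if len(x): print((r-180)*4,(x.min()-60)*4,(x.max()-60)*4+3)
```

```text
xl [232.63870239 258.21630859] [373.73364258 393.4954834 ]
l [227.63378906 205.51190186] [348.00256348 322.35913086]
212 260 335
224 240 343
236 232 347
248 232 351
260 236 351
272 236 359
284 240 367
296 236 371
308 232 371
320 232 371
332 236 371
```

Call:
{"api": "carry_out", "payload": {
  "targets": [
    {"grip": 0.048,"tx": 0,"ty": 0.001,"tz": -0.005,"turn": 0},
    {"grip": 0.048,"tx": 0,"ty": 0,"tz": -0.008,"turn": 0},
    {"grip": 0.048,"tx": 0,"ty": 0,"tz": -0.006,"turn": 0},
    {"grip": 0.048,"tx": 0,"ty": 0,"tz": 0,"turn": 0},
    {"grip": 0.048,"tx": 0,"ty": 0,"tz": 0,"turn": 0}
  ]
}}

```text
time: 16.3
tcp_pos: [0.534, -0.2823, 0.0749]
eef_rot: [-0.0, 0.177, 0.984, 0.0]
wrist_force: [0.3, -0.3, 0.0]
width: 0.625
finger_force: 42.5
```

Call:
{"api": "carry_out", "payload": {
  "targets": [
    {"grip": 0.048,"tx": 0,"ty": 0,"tz": -0.002,"turn": 0},
    {"grip": 0.048,"tx": 0,"ty": 0,"tz": -0.001,"turn": 0},
    {"grip": 0.048,"tx": 0,"ty": 0,"tz": 0,"turn": 0},
    {"grip": 0.048,"tx": 0,"ty": 0,"tz": 0,"turn": 0},
    {"grip": 0.048,"tx": 0,"ty": 0,"tz": 0,"turn": 0}
  ]
}}

```text
time: 16.8
tcp_pos: [0.5342, -0.2824, 0.0724]
eef_rot: [0.0, 0.177, 0.984, -0.0]
wrist_force: [-0.3, -0.4, 0.6]
width: 0.63
finger_force: 42.5
```

Call:
{"api": "carry_out", "payload": {
  "targets": [
    {"grip": 0.048,"tx": 0,"ty": 0,"tz": -0.0015,"turn": 0},
    {"grip": 0.048,"tx": 0,"ty": 0,"tz": -0.0015,"turn": 0},
    {"grip": 0.048,"tx": 0,"ty": 0,"tz": 0,"turn": 0},
    {"grip": 0.048,"tx": 0,"ty": 0,"tz": 0,"turn": 0},
    {"grip": 0.048,"tx": 0,"ty": 0,"tz": 0,"turn": 0}
  ]
}}

```text
time: 17.3
tcp_pos: [0.5345, -0.2826, 0.0696]
eef_rot: [0.0, 0.177, 0.984, -0.0]
wrist_force: [0.3, 0.0, 2.9]
width: 0.631
finger_force: 42.8
```

Call:
{"api": "carry_out", "payload": {
  "targets": [
    {"grip": 0.048,"tx": 0,"ty": 0,"tz": -0.001,"turn": 0},
    {"grip": 0.048,"tx": 0,"ty": 0,"tz": 0,"turn": 0},
    {"grip": 0.048,"tx": 0,"ty": 0,"tz": 0,"turn": 0},
    {"grip": 0.048,"tx": 0,"ty": 0,"tz": 0,"turn": 0},
    {"grip": 0.048,"tx": 0,"ty": 0,"tz": 0,"turn": 0}
  ]
}}

```text
time: 17.8
tcp_pos: [0.5346, -0.2826, 0.0695]
eef_rot: [0.001, 0.177, 0.984, -0.0]
wrist_force: [-1.7, 1.2, 9.2]
width: 0.628
finger_force: 43.5
```

Call:
{"api": "carry_out", "payload": {
  "targets": [
    {"grip": 0.072,"tx": 0,"ty": 0,"tz": 0,"turn": 0},
    {"grip": 0.072,"tx": 0,"ty": 0,"tz": 0,"turn": 0},
    {"grip": 0.072,"tx": 0,"ty": 0,"tz": 0,"turn": 0},
    {"grip": 0.072,"tx": 0,"ty": 0,"tz": 0.02,"turn": 0},
    {"grip": 0.072,"tx": 0,"ty": 0,"tz": 0.04,"turn": 0}
  ]
}}

```text
time: 18.3
tcp_pos: [0.5317, -0.2811, 0.1257]
eef_rot: [-0.004, 0.177, 0.984, 0.001]
wrist_force: [-0.5, -0.3, 0.5]
width: 0.843
finger_force: 0.0
```

Call:
{"api": "carry_out", "payload": {
  "targets": [
    {"grip": 0.058,"tx": -0.009,"ty": 0.043,"tz": 0,"turn": 0},
    {"grip": 0.058,"tx": -0.009,"ty": 0.043,"tz": 0,"turn": 0},
    {"grip": 0.058,"tx": -0.009,"ty": 0.043,"tz": 0,"turn": 0},
    {"grip": 0.058,"tx": -0.009,"ty": 0.043,"tz": 0,"turn": 0},
    {"grip": 0.058,"tx": -0.009,"ty": 0.043,"tz": 0,"turn": 0}
  ]
}}

```text
time: 18.8
tcp_pos: [0.4884, -0.0659, 0.1281]
eef_rot: [-0.0, 0.177, 0.984, 0.0]
wrist_force: [0.5, 1.1, -0.3]
width: 0.681
finger_force: 0.0
```

Call:
{"api": "carry_out", "payload": {
  "targets": [
    {"grip": 0.058,"tx": -0.009,"ty": 0.043,"tz": 0,"turn": 0},
    {"grip": 0.058,"tx": -0.009,"ty": 0.043,"tz": 0,"turn": 0},
    {"grip": 0.058,"tx": 0,"ty": 0,"tz": 0,"turn": 0},
    {"grip": 0.058,"tx": 0,"ty": 0,"tz": 0,"turn": 0},
    {"grip": 0.058,"tx": 0,"ty": 0,"tz": 0,"turn": 0}
  ]
}}

```text
time: 19.3
tcp_pos: [0.4713, 0.0174, 0.1282]
eef_rot: [0.0, 0.178, 0.984, -0.0]
wrist_force: [0.3, -0.5, 0.2]
width: 0.679
finger_force: 0.0
```

Call:
{"api": "carry_out", "payload": {
  "targets": [
    {"grip": 0.058,"tx": 0,"ty": 0,"tz": 0,"turn": 0},
    {"grip": 0.058,"tx": 0,"ty": 0,"tz": 0,"turn": 0},
    {"grip": 0.058,"tx": 0,"ty": 0,"tz": 0,"turn": 0},
    {"grip": 0.058,"tx": 0,"ty": 0,"tz": 0,"turn": 0},
    {"grip": 0.058,"tx": 0,"ty": 0,"tz": 0,"turn": 0}
  ]
}}

```text
time: 19.8
tcp_pos: [0.4712, 0.0183, 0.1283]
eef_rot: [0.0, 0.177, 0.984, 0.0]
wrist_force: [0.6, 0.7, -0.7]
width: 0.681
finger_force: 0.0
```

Run:
```python
from fit import *
S=read_camera("scene"); print(get_obs()["tcp_pos"])
save(S,"pics/s4.png",(60,180,220,300),4)
h=(hull(S,"l",(.5345,-.282),.023)[:,0]-[60,180])*4+1.5; print(h.min(0),h.max(0))
```

```text
[0.47114477 0.01841242 0.12830194]
[239.27383423 242.5748291 ] [357.54016113 358.01928711]
```

View pics/s4.png

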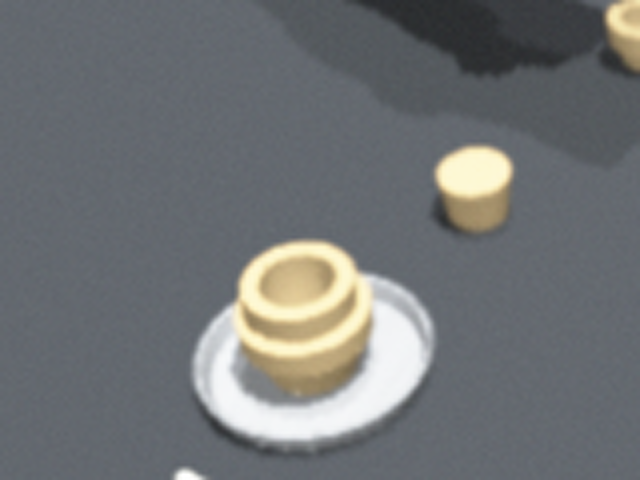

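cone_l is home: its collar spans (240–357, top 242), which matches the prediction. Next is cone_m.

Call:
{"api": "carry_out", "payload": {
  "targets": [
    {"grip": 0.058,"tx": 0.0005,"ty": 0.001,"tz": -0.03,"turn": 0},
    {"grip": 0.058,"tx": 0,"ty": 0,"tz": -0.03,"turn": 0},
    {"grip": 0.058,"tx": 0,"ty": 0,"tz": -0.025,"turn": 0},
    {"grip": 0.058,"tx": 0,"ty": 0,"tz": 0,"turn": 0},
    {"grip": 0.058,"tx": 0,"ty": 0,"tz": 0,"turn": 0}
  ]
}}

```text
time: 20.35
tcp_pos: [0.4715, 0.0195, 0.0433]
eef_rot: [-0.0, 0.177, 0.984, -0.0]
wrist_force: [0.0, -1.2, 0.4]
width: 0.677
finger_force: 0.0
```

Call:
{"api": "carry_out", "payload": {
  "targets": [
    {"grip": 0.036,"tx": 0,"ty": 0,"tz": 0,"turn": 0},
    {"grip": 0.036,"tx": 0,"ty": 0,"tz": 0,"turn": 0},
    {"grip": 0.036,"tx": 0,"ty": 0,"tz": 0,"turn": 0},
    {"grip": 0.036,"tx": 0,"ty": 0,"tz": 0,"turn": 0},
    {"grip": 0.036,"tx": 0,"ty": 0,"tz": 0,"turn": 0}
  ]
}}

```text
time: 20.85
tcp_pos: [0.4723, 0.0196, 0.0447]
eef_rot: [0.001, 0.177, 0.984, 0.0]
wrist_force: [-1.1, 0.5, 7.9]
width: 0.494
finger_force: 41.0
```

Call:
{"api": "carry_out", "payload": {
  "targets": [
    {"grip": 0.036,"tx": 0,"ty": 0,"tz": 0.03,"turn": 0},
    {"grip": 0.036,"tx": 0,"ty": 0,"tz": 0.04,"turn": 0},
    {"grip": 0.036,"tx": 0,"ty": 0,"tz": 0.03,"turn": 0},
    {"grip": 0.036,"tx": 0,"ty": 0,"tz": 0,"turn": 0},
    {"grip": 0.036,"tx": 0,"ty": 0,"tz": 0,"turn": 0}
  ]
}}

```text
time: 21.35
tcp_pos: [0.4721, 0.0198, 0.1444]
eef_rot: [0.001, 0.177, 0.984, 0.0]
wrist_force: [-0.0, 0.1, -0.7]
width: 0.492
finger_force: 40.9
```

Call:
{"api": "carry_out", "payload": {
  "targets": [
    {"grip": 0.036,"tx": 0.009,"ty": -0.0431,"tz": 0,"turn": 0},
    {"grip": 0.036,"tx": 0.009,"ty": -0.0431,"tz": 0,"turn": 0},
    {"grip": 0.036,"tx": 0.009,"ty": -0.0431,"tz": 0,"turn": 0},
    {"grip": 0.036,"tx": 0.009,"ty": -0.0431,"tz": 0,"turn": 0},
    {"grip": 0.036,"tx": 0.009,"ty": -0.0431,"tz": 0,"turn": 0}
  ]
}}

```text
time: 21.85
tcp_pos: [0.5158, -0.1972, 0.1417]
eef_rot: [-0.001, 0.177, 0.984, 0.0]
wrist_force: [0.8, 0.4, -0.5]
width: 0.49
finger_force: 40.9
```

Call:
{"api": "carry_out", "payload": {
  "targets": [
    {"grip": 0.036,"tx": 0.009,"ty": -0.0431,"tz": 0,"turn": 0},
    {"grip": 0.036,"tx": 0.009,"ty": -0.0431,"tz": 0,"turn": 0},
    {"grip": 0.036,"tx": 0,"ty": 0,"tz": 0,"turn": 0},
    {"grip": 0.036,"tx": 0,"ty": 0,"tz": 0,"turn": 0},
    {"grip": 0.036,"tx": 0,"ty": 0,"tz": 0,"turn": 0}
  ]
}}

```text
time: 22.35
tcp_pos: [0.5338, -0.2802, 0.1419]
eef_rot: [-0.002, 0.176, 0.984, 0.001]
wrist_force: [-0.1, 0.7, 0.1]
width: 0.495
finger_force: 40.9
```

Call:
{"api": "carry_out", "payload": {
  "targets": [
    {"grip": 0.036,"tx": 0,"ty": 0,"tz": -0.01,"turn": 0},
    {"grip": 0.036,"tx": 0,"ty": 0,"tz": -0.02,"turn": 0},
    {"grip": 0.036,"tx": 0,"ty": 0,"tz": 0,"turn": 0},
    {"grip": 0.036,"tx": 0,"ty": 0,"tz": 0,"turn": 0},
    {"grip": 0.036,"tx": 0,"ty": 0,"tz": 0,"turn": 0}
  ]
}}

```text
time: 22.85
tcp_pos: [0.535, -0.2816, 0.1137]
eef_rot: [0.0, 0.176, 0.984, -0.0]
wrist_force: [-0.0, 0.9, -0.5]
width: 0.497
finger_force: 40.9
```

Run:
```python
from fit import *
S=read_camera("scene"); z=get_obs()["tcp_pos"]; print(z)
save(S,"pics/s5.png",(60,180,220,300),4)
h=(hull(S,"m",z[:2],z[2]-.0445)[:,0]-[60,180])*4+1.5; print(h.min(0),h.max(0))
```

```text
[ 0.5351597  -0.28191437  0.11393173]
[237.7406311  186.25476074] [334.39520264 282.99121094]
```

View pics/s5.png

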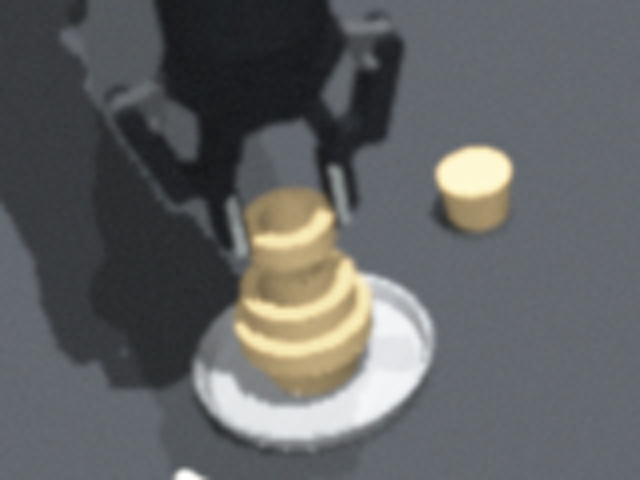

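cone_m is upright with its rim at about (291,215), as predicted, and it is centred over the nest.

Call:
{"api": "carry_out", "payload": {
  "targets": [
    {"grip": 0.036,"tx": 0,"ty": 0,"tz": -0.008,"turn": 0},
    {"grip": 0.036,"tx": 0,"ty": 0,"tz": -0.008,"turn": 0},
    {"grip": 0.036,"tx": 0,"ty": 0,"tz": -0.006,"turn": 0},
    {"grip": 0.036,"tx": 0,"ty": 0,"tz": 0,"turn": 0},
    {"grip": 0.036,"tx": 0,"ty": 0,"tz": 0,"turn": 0}
  ]
}}

```text
time: 23.4
tcp_pos: [0.5344, -0.2821, 0.0909]
eef_rot: [-0.0, 0.177, 0.984, 0.0]
wrist_force: [-0.4, -0.1, -0.1]
width: 0.491
finger_force: 40.9
```

Call:
{"api": "carry_out", "payload": {
  "targets": [
    {"grip": 0.036,"tx": 0,"ty": 0,"tz": -0.0015,"turn": 0},
    {"grip": 0.036,"tx": 0,"ty": 0,"tz": -0.0015,"turn": 0},
    {"grip": 0.036,"tx": 0,"ty": 0,"tz": 0,"turn": 0},
    {"grip": 0.036,"tx": 0,"ty": 0,"tz": 0,"turn": 0},
    {"grip": 0.036,"tx": 0,"ty": 0,"tz": 0,"turn": 0}
  ]
}}

```text
time: 23.9
tcp_pos: [0.5347, -0.2821, 0.0884]
eef_rot: [0.0, 0.177, 0.984, -0.0]
wrist_force: [-0.4, -0.0, -0.5]
width: 0.496
finger_force: 40.9
```

Call:
{"api": "carry_out", "payload": {
  "targets": [
    {"grip": 0.036,"tx": 0,"ty": 0,"tz": -0.001,"turn": 0},
    {"grip": 0.036,"tx": 0,"ty": 0,"tz": -0.001,"turn": 0},
    {"grip": 0.036,"tx": 0,"ty": 0,"tz": 0,"turn": 0},
    {"grip": 0.036,"tx": 0,"ty": 0,"tz": 0,"turn": 0},
    {"grip": 0.036,"tx": 0,"ty": 0,"tz": 0,"turn": 0}
  ]
}}

```text
time: 24.4
tcp_pos: [0.5349, -0.2823, 0.0876]
eef_rot: [0.0, 0.177, 0.984, -0.0]
wrist_force: [-2.3, 0.8, 9.0]
width: 0.493
finger_force: 41.7
```

Call:
{"api": "carry_out", "payload": {
  "targets": [
    {"grip": 0.06,"tx": 0,"ty": 0,"tz": 0,"turn": 0},
    {"grip": 0.06,"tx": 0,"ty": 0,"tz": 0,"turn": 0},
    {"grip": 0.06,"tx": 0,"ty": 0,"tz": 0,"turn": 0},
    {"grip": 0.06,"tx": 0,"ty": 0,"tz": 0.02,"turn": 0},
    {"grip": 0.06,"tx": 0,"ty": 0,"tz": 0.04,"turn": 0}
  ]
}}

```text
time: 24.9
tcp_pos: [0.5324, -0.2809, 0.1438]
eef_rot: [-0.004, 0.177, 0.984, 0.001]
wrist_force: [0.5, -0.7, -0.2]
width: 0.703
finger_force: 0.0
```

Call:
{"api": "carry_out", "payload": {
  "targets": [
    {"grip": 0.046,"tx": -0.0036,"ty": 0.0438,"tz": 0,"turn": 0},
    {"grip": 0.046,"tx": -0.0036,"ty": 0.0438,"tz": 0,"turn": 0},
    {"grip": 0.046,"tx": -0.0036,"ty": 0.0438,"tz": 0,"turn": 0},
    {"grip": 0.046,"tx": -0.0036,"ty": 0.0438,"tz": 0,"turn": 0},
    {"grip": 0.046,"tx": -0.0036,"ty": 0.0438,"tz": 0,"turn": 0}
  ]
}}

```text
time: 25.4
tcp_pos: [0.5163, -0.0615, 0.1462]
eef_rot: [0.0, 0.177, 0.984, 0.0]
wrist_force: [0.4, 0.6, -0.2]
width: 0.539
finger_force: 0.0
```

Call:
{"api": "carry_out", "payload": {
  "targets": [
    {"grip": 0.046,"tx": -0.0036,"ty": 0.0438,"tz": 0,"turn": 0},
    {"grip": 0.046,"tx": -0.0036,"ty": 0.0438,"tz": 0,"turn": 0},
    {"grip": 0.046,"tx": -0.0036,"ty": 0.0438,"tz": 0,"turn": 0},
    {"grip": 0.046,"tx": -0.0036,"ty": 0.0438,"tz": 0,"turn": 0},
    {"grip": 0.046,"tx": 0,"ty": 0,"tz": 0,"turn": 0}
  ]
}}

```text
time: 25.9
tcp_pos: [0.5016, 0.1205, 0.1461]
eef_rot: [-0.0, 0.171, 0.985, 0.002]
wrist_force: [0.5, 0.3, 0.4]
width: 0.536
finger_force: 0.0
```

Call:
{"api": "carry_out", "payload": {
  "targets": [
    {"grip": 0.046,"tx": 0,"ty": 0,"tz": 0,"turn": 0},
    {"grip": 0.046,"tx": 0,"ty": 0,"tz": -0.02,"turn": 0},
    {"grip": 0.046,"tx": 0,"ty": 0,"tz": 0,"turn": 0},
    {"grip": 0.046,"tx": 0,"ty": 0,"tz": 0,"turn": 0},
    {"grip": 0.046,"tx": 0,"ty": 0,"tz": 0,"turn": 0}
  ]
}}

```text
time: 26.4
tcp_pos: [0.5026, 0.111, 0.1267]
eef_rot: [0.0, 0.178, 0.984, -0.0]
wrist_force: [-0.5, 0.0, 0.2]
width: 0.539
finger_force: 0.0
```

Run:
```python
from fit import *
S=read_camera("scene"); z=get_obs()["tcp_pos"]; print(z)
save(S,"pics/s6.png",(60,140,280,300),3.5)
h=(hull(S,"m",(.5345,-.282),.043)[:,0]-[60,140])*3.5+1.2; print(h.min(0),h.max(0))
```

```text
[0.50269843 0.11124834 0.12685297]
[215.18134613 338.05561371] [298.27980347 421.57565613]
```

View pics/s6.png

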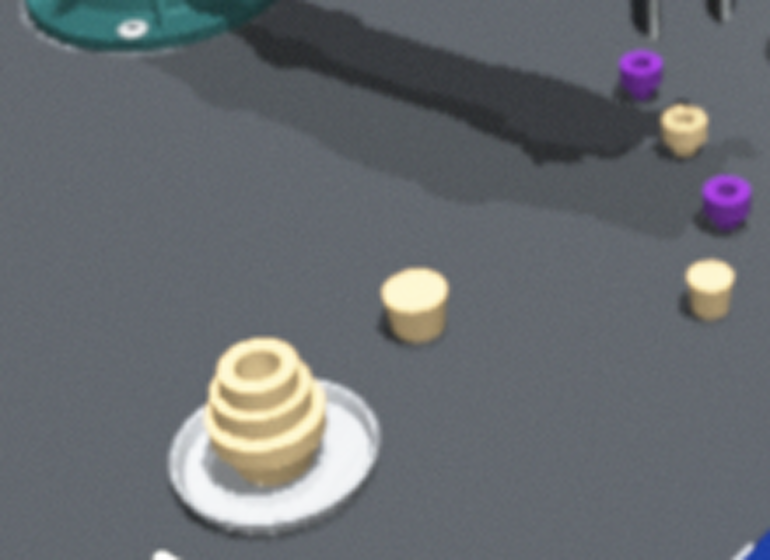

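cone_m is home: the top of its rim is at row 338, as predicted. cone_s is the cream cone at (684,128), between the two purple ones and under the gripper.

Call:
{"api": "carry_out", "payload": {
  "targets": [
    {"grip": 0.046,"tx": -0.0005,"ty": 0.001,"tz": -0.03,"turn": 0},
    {"grip": 0.046,"tx": 0,"ty": 0,"tz": -0.03,"turn": 0},
    {"grip": 0.046,"tx": 0,"ty": 0,"tz": -0.026,"turn": 0},
    {"grip": 0.046,"tx": 0,"ty": 0,"tz": 0,"turn": 0},
    {"grip": 0.046,"tx": 0,"ty": 0,"tz": 0,"turn": 0}
  ]
}}

```text
time: 26.95
tcp_pos: [0.5019, 0.1128, 0.0407]
eef_rot: [-0.0, 0.177, 0.984, -0.0]
wrist_force: [0.8, -0.5, -0.1]
width: 0.542
finger_force: 0.0
```

Call:
{"api": "carry_out", "payload": {
  "targets": [
    {"grip": 0.024,"tx": 0,"ty": 0,"tz": 0,"turn": 0},
    {"grip": 0.024,"tx": 0,"ty": 0,"tz": 0,"turn": 0},
    {"grip": 0.024,"tx": 0,"ty": 0,"tz": 0,"turn": 0},
    {"grip": 0.024,"tx": 0,"ty": 0,"tz": 0,"turn": 0},
    {"grip": 0.024,"tx": 0,"ty": 0,"tz": 0,"turn": 0}
  ]
}}

```text
time: 27.45
tcp_pos: [0.5028, 0.1132, 0.0418]
eef_rot: [0.001, 0.177, 0.984, 0.001]
wrist_force: [-0.6, 0.1, 8.3]
width: 0.352
finger_force: 40.0
```

Call:
{"api": "carry_out", "payload": {
  "targets": [
    {"grip": 0.024,"tx": 0,"ty": 0,"tz": 0.04,"turn": 0},
    {"grip": 0.024,"tx": 0,"ty": 0,"tz": 0.04,"turn": 0},
    {"grip": 0.024,"tx": 0,"ty": 0,"tz": 0.04,"turn": 0},
    {"grip": 0.024,"tx": 0,"ty": 0,"tz": 0,"turn": 0},
    {"grip": 0.024,"tx": 0,"ty": 0,"tz": 0,"turn": 0}
  ]
}}

```text
time: 27.95
tcp_pos: [0.5023, 0.1135, 0.1618]
eef_rot: [0.001, 0.177, 0.984, 0.001]
wrist_force: [0.3, -0.5, 0.2]
width: 0.352
finger_force: 39.8
```

Call:
{"api": "carry_out", "payload": {
  "targets": [
    {"grip": 0.024,"tx": 0.0036,"ty": -0.0439,"tz": 0,"turn": 0},
    {"grip": 0.024,"tx": 0.0036,"ty": -0.0439,"tz": 0,"turn": 0},
    {"grip": 0.024,"tx": 0.0036,"ty": -0.0439,"tz": 0,"turn": 0},
    {"grip": 0.024,"tx": 0.0036,"ty": -0.0439,"tz": 0,"turn": 0},
    {"grip": 0.024,"tx": 0.0036,"ty": -0.0439,"tz": 0,"turn": 0}
  ]
}}

```text
time: 28.45
tcp_pos: [0.5185, -0.1078, 0.1588]
eef_rot: [-0.002, 0.177, 0.984, -0.0]
wrist_force: [0.3, 0.4, 0.8]
width: 0.348
finger_force: 39.8
```

Call:
{"api": "carry_out", "payload": {
  "targets": [
    {"grip": 0.024,"tx": 0.0036,"ty": -0.0439,"tz": 0,"turn": 0},
    {"grip": 0.024,"tx": 0.0036,"ty": -0.0439,"tz": 0,"turn": 0},
    {"grip": 0.024,"tx": 0.0036,"ty": -0.0439,"tz": 0,"turn": 0},
    {"grip": 0.024,"tx": 0.0036,"ty": -0.0439,"tz": 0,"turn": 0},
    {"grip": 0.024,"tx": 0,"ty": 0,"tz": 0,"turn": 0}
  ]
}}

```text
time: 28.95
tcp_pos: [0.5324, -0.2907, 0.1591]
eef_rot: [0.0, 0.182, 0.983, -0.003]
wrist_force: [-0.1, 0.1, -0.5]
width: 0.347
finger_force: 39.8
```

Call:
{"api": "carry_out", "payload": {
  "targets": [
    {"grip": 0.024,"tx": 0,"ty": 0,"tz": 0,"turn": 0},
    {"grip": 0.024,"tx": 0,"ty": 0,"tz": -0.015,"turn": 0},
    {"grip": 0.024,"tx": 0,"ty": 0,"tz": -0.01,"turn": 0},
    {"grip": 0.024,"tx": 0,"ty": 0,"tz": 0,"turn": 0},
    {"grip": 0.024,"tx": 0,"ty": 0,"tz": 0,"turn": 0}
  ]
}}

```text
time: 29.45
tcp_pos: [0.5338, -0.2806, 0.1344]
eef_rot: [-0.001, 0.176, 0.984, 0.0]
wrist_force: [-0.3, 0.1, -0.1]
width: 0.349
finger_force: 39.8
```

Run:
```python
from fit import *
S=read_camera("scene"); z=get_obs()["tcp_pos"]; print(z)
save(S,"pics/s7.png",(60,160,220,300),4)
h=(hull(S,"s",z[:2],z[2]-.0415)[:,0]-[60,160])*4+1.5; print(h.min(0),h.max(0))
```

```text
[ 0.53421311 -0.28112624  0.13496543]
[243.4854126  240.73443604] [316.08349609 318.03039551]
```

View pics/s7.png

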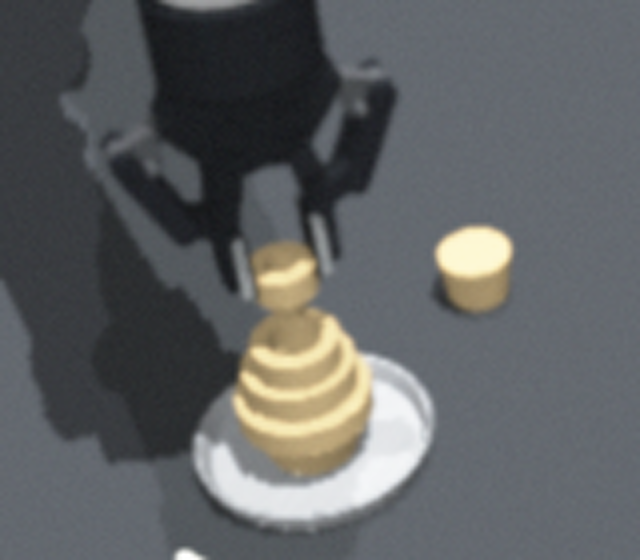

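cone_s is upright at about (285,275), directly above the nest's opening. Now I lower it to 3 mm above home, then in fine steps.

Call:
{"api": "carry_out", "payload": {
  "targets": [
    {"grip": 0.024,"tx": 0,"ty": -0.0005,"tz": -0.008,"turn": 0},
    {"grip": 0.024,"tx": 0,"ty": 0,"tz": -0.008,"turn": 0},
    {"grip": 0.024,"tx": 0,"ty": 0,"tz": -0.008,"turn": 0},
    {"grip": 0.024,"tx": 0,"ty": 0,"tz": 0,"turn": 0},
    {"grip": 0.024,"tx": 0,"ty": 0,"tz": 0,"turn": 0}
  ]
}}

```text
time: 30.0
tcp_pos: [0.5339, -0.2825, 0.1109]
eef_rot: [-0.0, 0.177, 0.984, 0.0]
wrist_force: [0.1, 0.9, 0.6]
width: 0.347
finger_force: 39.8
```

Call:
{"api": "carry_out", "payload": {
  "targets": [
    {"grip": 0.024,"tx": 0,"ty": 0,"tz": -0.002,"turn": 0},
    {"grip": 0.024,"tx": 0,"ty": 0,"tz": -0.001,"turn": 0},
    {"grip": 0.024,"tx": 0,"ty": 0,"tz": 0,"turn": 0},
    {"grip": 0.024,"tx": 0,"ty": 0,"tz": 0,"turn": 0},
    {"grip": 0.024,"tx": 0,"ty": 0,"tz": 0,"turn": 0}
  ]
}}

```text
time: 30.5
tcp_pos: [0.5342, -0.2825, 0.1084]
eef_rot: [0.0, 0.177, 0.984, -0.0]
wrist_force: [0.1, -1.3, 0.7]
width: 0.347
finger_force: 39.8
```

Call:
{"api": "carry_out", "payload": {
  "targets": [
    {"grip": 0.024,"tx": 0,"ty": 0,"tz": -0.0015,"turn": 0},
    {"grip": 0.024,"tx": 0,"ty": 0,"tz": -0.0015,"turn": 0},
    {"grip": 0.024,"tx": 0,"ty": 0,"tz": 0,"turn": 0},
    {"grip": 0.024,"tx": 0,"ty": 0,"tz": 0,"turn": 0},
    {"grip": 0.024,"tx": 0,"ty": 0,"tz": 0,"turn": 0}
  ]
}}

```text
time: 31.0
tcp_pos: [0.5341, -0.2825, 0.1053]
eef_rot: [-0.0, 0.177, 0.984, 0.0]
wrist_force: [0.1, 0.3, -0.1]
width: 0.35
finger_force: 39.8
```

Call:
{"api": "carry_out", "payload": {
  "targets": [
    {"grip": 0.024,"tx": 0,"ty": 0,"tz": -0.001,"turn": 0},
    {"grip": 0.024,"tx": 0,"ty": 0,"tz": 0,"turn": 0},
    {"grip": 0.024,"tx": 0,"ty": 0,"tz": 0,"turn": 0},
    {"grip": 0.024,"tx": 0,"ty": 0,"tz": 0,"turn": 0},
    {"grip": 0.024,"tx": 0,"ty": 0,"tz": 0,"turn": 0}
  ]
}}

```text
time: 31.5
tcp_pos: [0.5344, -0.2825, 0.1048]
eef_rot: [0.0, 0.177, 0.984, 0.0]
wrist_force: [-0.7, 1.4, 4.2]
width: 0.349
finger_force: 40.2
```

Contact came at the home height (0.1048 against an expected 0.1045). Release, retreat and check.

Call:
{"api": "carry_out", "payload": {
  "targets": [
    {"grip": 0.048,"tx": 0,"ty": 0,"tz": 0,"turn": 0},
    {"grip": 0.048,"tx": 0,"ty": 0,"tz": 0,"turn": 0},
    {"grip": 0.048,"tx": 0,"ty": 0,"tz": 0,"turn": 0},
    {"grip": 0.048,"tx": 0,"ty": 0,"tz": 0.02,"turn": 0},
    {"grip": 0.048,"tx": 0,"ty": 0,"tz": 0.04,"turn": 0}
  ]
}}

```text
time: 32.0
tcp_pos: [0.5319, -0.2813, 0.1618]
eef_rot: [-0.004, 0.177, 0.984, 0.001]
wrist_force: [0.6, -0.2, 0.5]
width: 0.56
finger_force: 0.0
```

Call:
{"api": "carry_out", "payload": {
  "targets": [
    {"grip": 0.048,"tx": 0,"ty": 0.02,"tz": 0.04,"turn": 0},
    {"grip": 0.048,"tx": 0,"ty": 0.04,"tz": 0.02,"turn": 0},
    {"grip": 0.048,"tx": 0,"ty": 0.04,"tz": 0,"turn": 0},
    {"grip": 0.048,"tx": 0,"ty": 0.04,"tz": 0,"turn": 0},
    {"grip": 0.048,"tx": 0,"ty": 0.04,"tz": 0,"turn": 0}
  ]
}}

```text
time: 32.5
tcp_pos: [0.534, -0.101, 0.2245]
eef_rot: [0.0, 0.177, 0.984, 0.0]
wrist_force: [1.1, -0.6, -1.0]
width: 0.561
finger_force: 0.0
```

Call:
{"api": "carry_out", "payload": {
  "targets": [
    {"grip": 0.048,"tx": 0,"ty": 0.04,"tz": 0,"turn": 0},
    {"grip": 0.048,"tx": 0,"ty": 0.04,"tz": 0,"turn": 0},
    {"grip": 0.048,"tx": 0,"ty": 0,"tz": 0,"turn": 0},
    {"grip": 0.048,"tx": 0,"ty": 0,"tz": 0,"turn": 0},
    {"grip": 0.048,"tx": 0,"ty": 0,"tz": 0,"turn": 0}
  ]
}}

```text
time: 33.0
tcp_pos: [0.534, -0.0239, 0.2242]
eef_rot: [-0.0, 0.178, 0.984, -0.0]
wrist_force: [0.3, 0.1, 0.3]
width: 0.562
finger_force: 0.0
```

Run:
```python
from fit import *
S=read_camera("scene")
save(S,"pics/s8.png",(60,140,280,300),3.5)
h=(hull(S,"s",(.5345,-.282),.063)[:,0]-[60,140])*3.5+1.2; print(h.min(0),h.max(0))
```

```text
[221.23731918 323.55525513] [283.5312149  390.05979462]
```

View pics/s8.png

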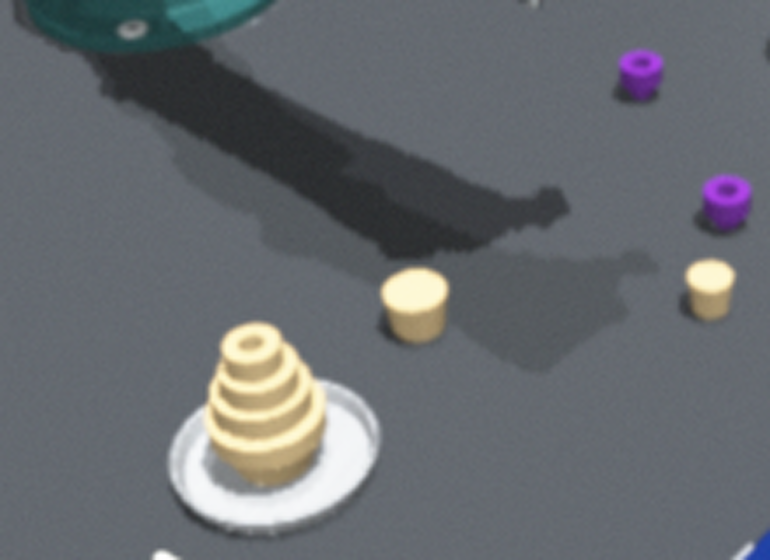

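The nest is complete and upright. Its top rim is at (252,323), matching the prediction, and the stoppers and purple cones have not moved.

```bash
python3 -c "
from rig import hand_in; print(hand_in())"
```

```text
the job is handed in; nothing more can be done
None
```

The job is handed in: all four cones are nested upright and fully home in the dish, with the largest about 3 mm off the dish's centre, and the arm touched none of the stoppers, petri dishes or dropper bottle; it took about 33 s of the 122 s allowed.

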